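# Front the soap bars and secure the row

## Task

Bring the row of five soap bars in the wooden counter tray to the front: with the fingertips, push the whole row along the channel as one train, from behind the rear bar only, until it is tight against the dark end stop. Then push the brass turn-button by its black knob all the way round until it stands square across the channel behind the rear bar, so that the row cannot slide back when the tray is carried. Only push: do not lift or tip the bars or the tray, do not shove the loose tray along the table, and leave the things round it where they stand.

Things in the scene. Friction and masses are not known exactly. Their poses are not given: they have to be found in the camera images.
- tray: Loose pale-wood tray on rubber feet, 390 x 108 mm, 1.5 kg; slides if shoved with over about 15 N. Origin: centre of its underside; x along the channel to the end stop, z up. Channel floor 14 mm up, open at the rear (x = -195 mm). Side rails 14 mm wide, tops 24 mm up, inner faces at y = -40 and +40 mm. Dark wooden end stop, top 40 mm up, inner face at x = +181 mm. The row slides at 3 to 4 N.
- end_stop (a point): Middle of the inner face of the dark end stop, at channel floor height.
- entry (a point): Middle of the open rear end of the channel, at channel floor height.
- pivot (a point): Pivot of the brass turn-button, on top of the y = -47 mm rail at x = -89 mm of the tray, 24 mm above the table. It moves with the tray.
- knob (a point): Middle of the upright round black knob on the turn-button's free end: 12 mm in diameter, 20 mm high, from 31 to 51 mm above the table, on a circle of 44 mm radius round the pivot. The bar below it is 12 mm wide, 25 to 31 mm above the table.
- turn_button (a joint): Angle (rad). 0: bar along its rail, knob towards the open rear end (tray -x). Negative (to -0.7): swung outwards. Grows as the knob swings in over the channel; stops at 1.571, square across it (knob 44 mm along tray +y from the pivot). Stays where left; about 1 N at the knob turns it. Passes 4 mm behind the rear soap bar if the row is home, else strikes the soap.
- soap_1: Front wrapped soap bar (nearest the end stop), lying flat across the channel: 52 mm along it, 78 mm across, 26 mm high, 0.11 kg, cream sides and green top. Origin: centre of its underside. The five bars lie all but touching, 40 to 80 mm short of the end stop; with the row home their centres are at x = +155, +103, +51, -1 and -53 mm of the tray.
- soap_2: Second soap bar from the end stop, cream all over, same size.
- soap_3: Third soap bar from the end stop, green top, same size.
- soap_4: Fourth soap bar from the end stop, cream all over, same size.
- soap_5: Rear soap bar, green top, same size; the one to push, from behind. Its top is 40 mm above the table.
- glass_candle_1: Bystander: painted glass candle, 66 mm in diameter, 101 mm high. Origin: centre of its underside.
- cream_mug: Bystander: cream mug, 78 mm in diameter, 84 mm high. Origin: centre of its underside.
- red_tin: Bystander: red candle tin with a white rim, 64 mm in diameter, 45 mm high. Origin: centre of its underside.
- glass_dish: Bystander: small round glass dish with a butterfly, 93 mm in diameter, 20 mm high. Origin: centre of its underside.

How it is judged:
By the outcome, as a careful person would: the job done as asked, in the order asked, and still so for the second after the job is handed in, with the robot touching nothing.
It also fails if it takes over 61 s, if anything falls off the work surface, if the arm or the gripper's body presses on something with over 40 N, if the wrist force passes 120 N, or if a joint passes its speed limit or range.

## Robot

A 7-joint arm with a two-finger parallel gripper is mounted at the origin on a cart in front of the work surface, level with it; the furniture and walls round the work are solid. World frame = base frame: x ahead of the robot, y to its left, z up, the work surface at z = 0. Lengths are in m, angles in rad, forces in N, time in s.
With the tool pointing down it reaches from about 0.425 to 0.925 m from the base axis. Payload 6.8 kg.
Tool frame: the origin (TCP) lies at the very end of the fingers, on their centre line; the grasp point (between the pads) lies 19 mm behind it; z points along the fingers, y is the direction in which the jaws open and shut (so a half turn about z gives the same grasp; the last joint's range is limited). The gripper opens to 85 mm and grips with 20 to 120 N. Pads are 22 mm wide; open, the fingers measure 114 mm over their backs; the gripper's body (76 mm by 85 mm) begins 54 mm behind the grasp point. The pads swing forward as they close: fully open they stand 13 mm farther back than shut.
Start: joints at [1.007, 0.477, 0.022, 1.555, -0.011, 1.109, -0.083], TCP at [0.297, -0.606, 0.231] pointing down, gripper open.
Joint ranges: [-2.96, 2.96], [-0.34, 2.1], [-1.41, 1.46], [0.24, 2.44], [-1.37, 4.51], [0.17, 1.92], [-2.96, 2.96]. Speed limits (rad/s): [2.39, 2.39, 3.14, 3.14, 3.14, 3.14, 3.14].

## Interface

Orientations are given as a unit quaternion [w, x, y, z].
In Python, from station import bot gives the robot as it stands.
- The arm moves only by the tool move_arm, never from a script. Its argument "commands" is text: rows parted by semicolons, each of 7 numbers parted by spaces: the opening, from 0 (shut) to 1 (fully open), then the shift along the tool's x, y, z in cm, then the turn, a rotation vector about the tool's x, y, z in degrees. In form: gripper tx ty tz rx ry rz; .... A call has 1 to 12 rows; each row shifts and turns the commanded pose from where the row before left it, along the tool's axes as they then stand; what a row does not reach is not made up. A row lasts 1/12 s, in which the tool goes at most 41.7 mm and 7.16 degrees, less where a joint would pass 70% of its speed; a pose out of reach is approached as far as the arm can. A call with a gripper value outside its range is refused whole. The fingers move at their own pace and stop on an object; "force" is the grip in N (left out, the last holds). Time passes only in rows, so rows that do not move let the fingers close. It gives the time, the measured TCP pose, the force and the opening at its end, in the units of the state.
- bot.get_obs(): the state, without advancing time (a new reading comes with each control period).
- bot.read_camera(name): name is "side" or "top"; returns a dict with "img" (400x640x3 uint8, red, green, blue), "K" (3x3 intrinsics, pixels), "rvec" (rotation vector, rad) and "tvec" (3), from world to camera coordinates, as OpenCV has them. Camera axes: x right, y down, z forward; pixel columns grow to the right and rows downward; lengths in m; the calibration is good to about 2 mm. A picture is of the moment at which its call begins. There is no depth.
- bot.hand_in(): hands the job in, once; it reports no verdict.
The state is a dict: "t": time; "q": joint angles; "joint_vel": joint speeds; "joint_torque": joint torques, N m; "eef_pos": TCP position; "tool_rot": TCP orientation; "contact_force": force on the tool from outside, world axes, zero at the start; "torque": the same for the moment, N m; "gripper_width": opening from 0.0 (shut) to 1.0 (fully open).
Only numpy, scipy, OpenCV 4.12 (cv2) and the standard library are available. Lean on these libraries where they do the work, as an engineer would, in place of code of your own. Each camera call takes 0.05 s, during which the arm holds its last target. There are 200 camera calls.

## Working session

There is one attempt and no reset: what is moved stays moved. The work goes in short steps, Python scripts to look and compute and a tool call to move; the robot and the scene stay as the last step left them, time stands still between calls to the robot, and variables do not carry over. Pictures are saved under pics/ and viewed, about 8 in all and at most 12, crops included, and the job is handed in when it is done.

Besides the shell and the picture viewer there is one more tool, called after "Call:" by a JSON object that holds its "op" and its "data". move_arm: Moves the arm, as the interface text tells. Its arguments: {"type":"object","properties":{"commands":{"type":"string"},"force":{"type":"number"}},"required":["commands"]}

```bash
mkdir -p pics; cat > h.py <<'E'
import numpy as np, cv2
from station import bot
def cam(n):
    c=bot.read_camera(n); return c
def ray(c,uv,z):
    R=cv2.Rodrigues(np.array(c["rvec"],float))[0]; t=np.array(c["tvec"],float).ravel()
    o=-R.T@t; d=R.T@np.linalg.inv(np.array(c["K"]))@np.array([uv[0],uv[1],1.])
    return o+d*(z-o[2])/d[2]
def proj(c,p):
    return cv2.projectPoints(np.array(p,float).reshape(-1,1,3),np.array(c["rvec"],float),np.array(c["tvec"],float),np.array(c["K"],float),None)[0].reshape(-1,2)
def save(c,f): cv2.imwrite(f,c["img"][:,:,::-1])
E
python3 - <<'E'
from h import *
import pickle
d={n:cam(n) for n in("top","side")}
pickle.dump(d,open("c0.pkl","wb"))
for n in d: save(d[n],f"pics/{n}0.png"); print(n,d[n]["K"],d[n]["rvec"],d[n]["tvec"])
o=bot.get_obs();print(o)
E
```

```text
top [[445.53239701   0.         315.04249174]
 [  0.         445.53239701 199.999205  ]
 [  0.           0.           1.        ]] [ 2.04467388 -2.17737121  0.23326974] [-0.00367025  0.59335295  1.11123706]
side [[394.24808464   0.         322.22320748]
 [  0.         394.24808464 195.93339602]
 [  0.           0.           1.        ]] [ 0.2682896  -2.54234509  1.63391668] [0.59143151 0.10073469 0.81590208]
{'t': 0.1, 'q': array([ 1.00693636,  0.47771464,  0.02233541,  1.55631612, -0.01146724,
        1.1093053 , -0.08308559]), 'joint_vel': array([ 0.00144635, -0.00042548,  0.0003873 , -0.00140187,  0.00041977,
        0.00192114,  0.00017864]), 'joint_torque': array([ 5.28838325e-03, -5.97760856e+01,  1.61428783e+00, -2.81954080e+01,
        1.28572300e-02,  5.07191449e-03, -2.71413518e-05]), 'eef_pos': array([ 0.29685732, -0.60564302,  0.23044008]), 'tool_rot': array([-7.67549838e-04,  9.74140895e-01,  2.25939956e-01, -2.51283962e-04]), 'contact_force': array([0.04770413, 0.14449683, 0.41808161]), 'torque': array([-0.05522737, -0.02043406, -0.0368847 ]), 'gripper_width': 0.999019239168875}
```

View pics/top0.png

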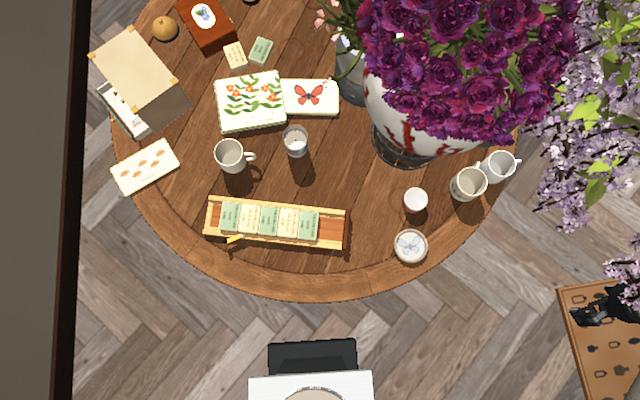

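View pics/side0.png

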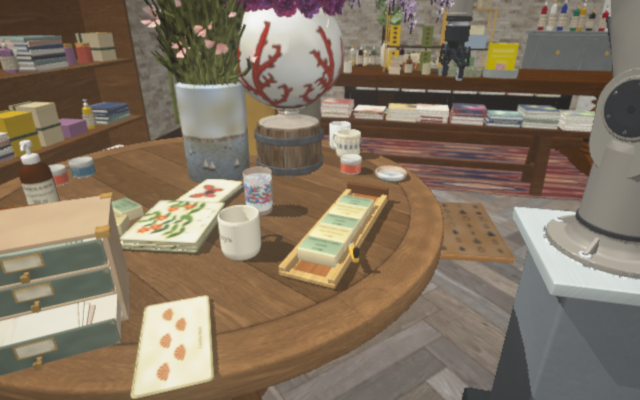

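The top view shows the tray at about (205–347, 197–248), with the end stop on the right (world −y). The turn-button is near (235, 240), on the near rail. The side view shows the knob at about (354, 253).

```bash
python3 - <<'E'
from h import *
import pickle
d=pickle.load(open("c0.pkl","rb"))
a=cv2.resize(d["top"]["img"][185:260,195:355],None,fx=5,fy=5,interpolation=cv2.INTER_CUBIC)
cv2.imwrite("pics/a.png",a[:,:,::-1])
b=cv2.resize(d["side"]["img"][180:290,270:400],None,fx=5,fy=5,interpolation=cv2.INTER_CUBIC)
cv2.imwrite("pics/b.png",b[:,:,::-1])
E
```

```text
(no output)
```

View pics/a.png

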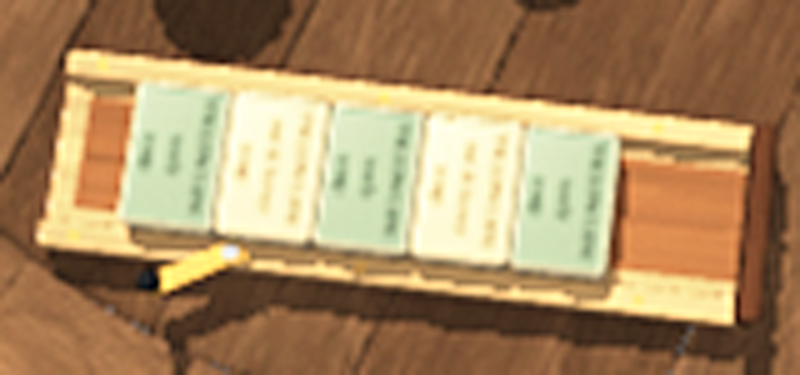

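View pics/b.png

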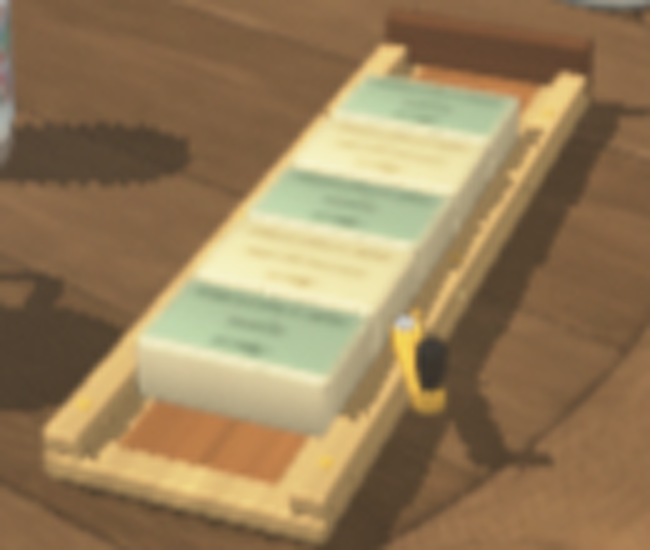

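```bash
cat >> h.py <<'E'
def fit(loc,w):
    l=np.array(loc)[:,:2];w=np.array(w)[:,:2];lc=l-l.mean(0);wc=w-w.mean(0)
    th=np.arctan2((lc[:,0]*wc[:,1]-lc[:,1]*wc[:,0]).sum(),(lc*wc).sum())
    R=np.array([[np.cos(th),-np.sin(th)],[np.sin(th),np.cos(th)]]);t=w.mean(0)-R@l.mean(0)
    return th,R,t,w-(l@R.T+t)
E
python3 - <<'E'
from h import *
import pickle
np.set_printoptions(precision=4,suppress=True)
d=pickle.load(open("c0.pkl","rb"))
T=lambda p:(( p[0]+.5)/5-.5+195,(p[1]+.5)/5-.5+185)
S=lambda p:(( p[0]+.5)/5-.5+270,(p[1]+.5)/5-.5+180)
t=d["top"];s=d["side"]
loc=[(-.195,.054),(.181,.054),(.181,-.054),(-.195,-.054)]
w=[ray(t,T((68,50)),.024),ray(t,T((753,125)),.024),ray(t,T((733,325)),.024),ray(t,T((40,236)),.024)]
th,R,tt,res=fit(loc,w);print("top fit",th,np.degrees(th),tt,res)
l2=[(-.195,.054),(-.195,-.054),(-.089,-.047),(.181,.054),(.181,-.054)]
w2=[ray(s,S((46,432)),.024),ray(s,S((330,515)),.024),ray(s,S((405,322)),.033),ray(s,S((388,46)),.024),ray(s,S((588,80)),.024)]
th2,R2,tt2,res2=fit(l2,w2);print("side fit",np.degrees(th2),tt2,res2)
tr=lambda p:R.T@(np.array(p)[:2]-tt)
for n,p,z in [("pivot",(235,250),.031),("knob",(150,277),.051),("s5a",(138,85),.04),("s5b",(122,222),.04),("s1a",(620,135),.04),("s1b",(608,275),.04)]:
    x=ray(t,T(p),z);print(n,x,tr(x))
for n,p,z in [("knobtop",(432,342),.051),("s5 l",(140,338),.04),("s5 r",(328,380),.04)]:
    x=ray(s,S(p),z);print("side",n,x,tr(x))
for n,p,c,z in [("mug",(230,155),t,.08),("glass",(296,140),t,.1),("tin",(415,200),t,.045),("dish",(410,246),t,.02)]: print(n,ray(c,p,z))
for n,x in [("entry",-.195),("stop",.181),("pivot",None)]:
    p=(-.089,-.047) if x is None else (x,0); print(n,R@p+tt)
print("xt",R[:,0],"yt",R[:,1])
E
```

```text
top fit -1.7519705241994394 -100.38051686795033 [0.5478 0.0658] [[-0.0021  0.0013]
 [ 0.0005  0.0005]
 [-0.0008  0.0001]
 [ 0.0024 -0.0019]]
side fit -100.25336058234676 [0.5434 0.0721] [[-0.0009 -0.0032]
 [-0.0014  0.0033]
 [ 0.0016 -0.0029]
 [-0.0013  0.0009]
 [ 0.002   0.0019]]
pivot [0.5171 0.16   0.031 ] [-0.0872 -0.0472]
knob [0.5027 0.2016 0.051 ] [-0.1255 -0.0688]
s5a [0.6083 0.2081 0.04  ] [-0.151   0.0339]
s5b [0.5345 0.218  0.04  ] [-0.1474 -0.0405]
s1a [ 0.5647 -0.0488  0.04  ] [0.1096 0.0373]
s1b [ 0.4901 -0.0376  0.04  ] [ 0.112  -0.0381]
side knobtop [0.4998 0.2058 0.051 ] [-0.1291 -0.0724]
side s5 l [0.6071 0.2085 0.04  ] [-0.1511  0.0327]
side s5 r [0.5345 0.2212 0.04  ] [-0.1505 -0.0411]
mug [0.7246 0.1771 0.08  ]
glass [ 0.7483 -0.0006  0.1   ]
tin [ 0.5791 -0.3085  0.045 ]
dish [ 0.4596 -0.2873  0.02  ]
entry [0.5829 0.2576]
stop [ 0.5151 -0.1123]
pivot [0.5176 0.1618]
xt [-0.1802 -0.9836] yt [ 0.9836 -0.1802]
```

The two views agree within about 6 mm. The tray's x axis points at about −100.4°, the soap's rear face is at tray x ≈ −0.150, and the row has about 71 mm to go. The knob is swung out to about −0.54 rad. I'll close the fingers and turn the tool so that tool x = −tray x and tool y = tray y.

Call:
{"op": "move_arm", "data": {"commands": "0 0 0 0 0 0 -5.95; 0 0 0 0 0 0 -5.95; 0 0 0 0 0 0 -5.95; 0 0 0 0 0 0 -5.95; 0 0 0 0 0 0 -5.95; 0 0 0 0 0 0 -5.95; 0 0 0 0 0 0 -5.95; 0 0 0 0 0 0 -5.95; 0 0 0 0 0 0 -5.95; 0 3 0.5 0 0 0 0; 0 3 0.5 0 0 0 0; 0 3 0.5 0 0 0 0", "force": 40}}

```text
t: 1.1
eef_pos: [0.3277, -0.5192, 0.2306]
tool_rot: [-0.001, 0.768, 0.64, 0.0]
contact_force: [1.0, 0.0, -0.1]
gripper_width: -0.002
```

Call:
{"op": "move_arm", "data": {"commands": "0 3.5 0.5 0 0 0 0; 0 3.5 0.5 0 0 0 0; 0 3.5 0.5 0 0 0 0; 0 3.5 0.5 0 0 0 0; 0 3.5 0.5 0 0 0 0; 0 3.5 0.5 0 0 0 0; 0 3.5 0.5 0 0 0 0; 0 3.5 0.5 0 0 0 0; 0 3.5 0.5 0 0 0 0; 0 3.5 0.5 0 0 0 0; 0 3.5 0.5 0 0 0 0; 0 3.5 0.5 0 0 0 0"}}

```text
t: 2.1
eef_pos: [0.4623, -0.1162, 0.2312]
tool_rot: [-0.0, 0.768, 0.64, -0.0]
contact_force: [-0.4, -1.4, 0.4]
gripper_width: -0.001
```

```bash
cat >> h.py <<'E'
TH=np.radians(-100.38); TT=np.array([.5478,.0658])
RT=np.array([[np.cos(TH),-np.sin(TH)],[np.sin(TH),np.cos(TH)]])
def st():
    from scipy.spatial.transform import Rotation as Ro
    o=bot.get_obs();p=o["eef_pos"];M=Ro.from_quat(o["tool_rot"],scalar_first=True).as_matrix()
    f=o["contact_force"]
    print("t %.2f"%o["t"],"tray xyz mm",np.round(np.r_[RT.T@(p[:2]-TT),p[2]]*1e3,1),"tool x ang %.2f"%np.degrees(np.arctan2(M[1,0],M[0,0])),"tilt",np.round(M[:2,2],3),"F tray",np.round(np.r_[RT.T@f[:2],f[2]],2),"g %.3f"%o["gripper_width"],"q",np.round(o["q"],2))
E
python3 -c "
from h import *
st()"
```

```text
t 2.10 tray xyz mm [194.4 -51.3 231.2] tool x ang 79.65 tilt [-0. -0.] F tray [ 1.46 -0.16  0.43] g -0.001 q [ 0.54  0.18 -0.47  1.99  0.1   0.99 -0.16]
```

Call:
{"op": "move_arm", "data": {"commands": "0 3.6 0.5 0.5 0 0 0; 0 3.6 0.5 0.5 0 0 0; 0 3.6 0.5 0.5 0 0 0; 0 3.6 0.5 0.5 0 0 0; 0 3.6 0.5 0.5 0 0 0; 0 3.6 0.5 0.5 0 0 0; 0 3.6 0.5 0.5 0 0 0; 0 3.6 0.5 0.5 0 0 0; 0 3.6 0.5 0.5 0 0 0; 0 3.6 0.5 0.5 0 0 0; 0 0 0 0 0 0 0; 0 0 0 0 0 0 0"}}

```text
t: 3.1
eef_pos: [0.5753, 0.23, 0.1803]
tool_rot: [-0.001, 0.767, 0.642, -0.0]
contact_force: [-0.2, -0.7, 0.4]
gripper_width: 0.001
```

```bash
python3 -c "
from h import *
st()"
```

```text
t 3.10 tray xyz mm [-166.5   -2.5  180.3] tool x ang 79.91 tilt [-0.002  0.001] F tray [ 0.77 -0.1   0.37] g 0.001 q [-0.07  0.5  -0.56  1.71  0.3   1.02 -0.91]
```

Call:
{"op": "move_arm", "data": {"commands": "0 1.2 0.2 0 0 0 0; 0 1.1 0 0 0 0 0; 0 0 0 2 0 0 0; 0 0 0 2 0 0 0; 0 0 0 2 0 0 0; 0 0 0 2 0 0 0; 0 0 0 2 0 0 0; 0 0 0 2 0 0 0; 0 0 0 0 0 0 0; 0 0 0 0 0 0 0"}}

```text
t: 3.93
eef_pos: [0.582, 0.2491, 0.0609]
tool_rot: [-0.0, 0.768, 0.64, -0.001]
contact_force: [0.1, 0.9, 1.0]
gripper_width: -0.001
```

```bash
python3 - <<'E'
from h import *
st()
t=cam("top");s=cam("side")
a=cv2.resize(t["img"][185:265,190:350],None,fx=5,fy=5,interpolation=cv2.INTER_CUBIC)
b=cv2.resize(s["img"][160:290,260:420],(800,650),interpolation=cv2.INTER_CUBIC)[:600]
cv2.imwrite("pics/c.png",b[:,:,::-1])
E
```

```text
t 3.93 tray xyz mm [-186.4    0.6   60.9] tool x ang 79.62 tilt [-0.002 -0.001] F tray [-0.95 -0.08  1.01] g -0.001 q [-0.14  0.66 -0.5   1.76  0.4   0.83 -1.01]
```

View pics/c.png

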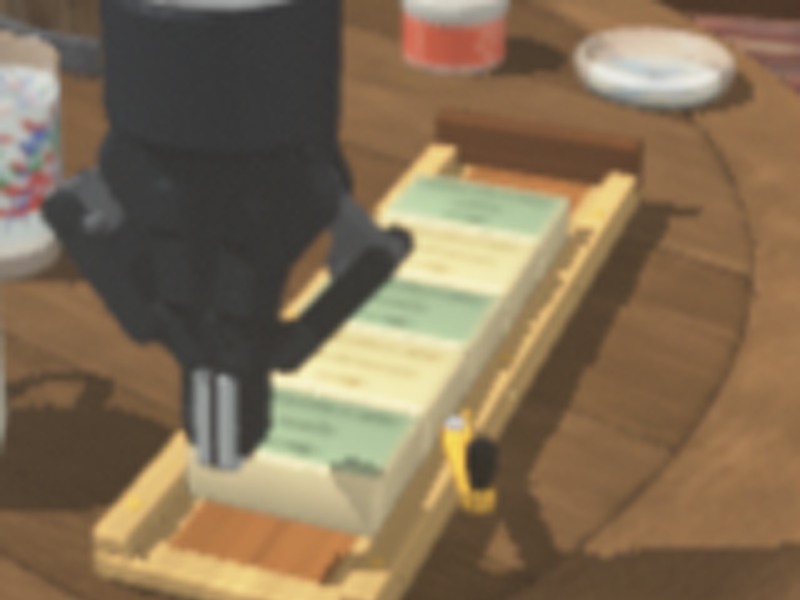

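The fingers stand behind the rear bar, centred over the open end, and nothing has been touched. I'll descend and start pushing.

Call:
{"op": "move_arm", "data": {"commands": "0 0 0 1 0 0 0; 0 0 0 1 0 0 0; 0 0 0 1 0 0 0; 0 0 0 0.9 0 0 0; 0 0 0 0 0 0 0; 0 0 0 0 0 0 0; 0 -0.7 0 0 0 0 0; 0 -0.7 0 0 0 0 0; 0 0 0 0 0 0 0; 0 0 0 0 0 0 0"}}

```text
t: 4.87
eef_pos: [0.5802, 0.2347, 0.0227]
tool_rot: [0.0, 0.768, 0.64, 0.0]
contact_force: [-0.0, 0.4, 0.5]
gripper_width: -0.001
```

```bash
python3 -c "
from h import *
st()"
```

```text
t 4.87 tray xyz mm [-172.     1.4   22.7] tool x ang 79.58 tilt [ 0.001 -0.   ] F tray [-0.4  -0.12  0.49] g -0.001 q [-0.14  0.7  -0.47  1.79  0.44  0.76 -1.03]
```

Call:
{"op": "move_arm", "data": {"commands": "0 -0.3 0 0 0 0 0; 0 -0.3 0 0 0 0 0; 0 -0.3 0 0 0 0 0; 0 -0.3 0 0 0 0 0; 0 -0.3 0 0 0 0 0; 0 -0.3 0 0 0 0 0; 0 -0.3 0 0 0 0 0; 0 -0.3 0 0 0 0 0; 0 -0.3 0 0 0 0 0; 0 -0.3 0 0 0 0 0"}}

```text
t: 5.7
eef_pos: [0.5744, 0.2064, 0.0224]
tool_rot: [-0.0, 0.768, 0.641, 0.0]
contact_force: [0.7, 2.6, -0.5]
gripper_width: -0.0
```

```bash
python3 -c "
from h import *
st()"
```

```text
t 5.70 tray xyz mm [-143.1    0.8   22.4] tool x ang 79.68 tilt [0. 0.] F tray [-2.69  0.21 -0.48] g -0.000 q [-0.1   0.68 -0.47  1.83  0.44  0.74 -0.99]
```

Call:
{"op": "move_arm", "data": {"commands": "0 -0.3 0 0 0 0 0; 0 -0.3 0 0 0 0 0; 0 -0.3 0 0 0 0 0; 0 -0.3 0 0 0 0 0; 0 -0.3 0 0 0 0 0; 0 -0.3 0 0 0 0 0; 0 -0.3 0 0 0 0 0; 0 -0.3 0 0 0 0 0; 0 -0.2 0 0 0 0 0; 0 -0.2 0 0 0 0 0"}}

```text
t: 6.53
eef_pos: [0.5694, 0.1786, 0.0224]
tool_rot: [0.0, 0.768, 0.64, 0.0]
contact_force: [1.6, 4.4, -0.3]
gripper_width: -0.005
```

```bash
python3 -c "
from h import *
st()"
```

```text
t 6.53 tray xyz mm [-114.8    0.9   22.4] tool x ang 79.66 tilt [0. 0.] F tray [-4.64  0.78 -0.29] g -0.005 q [-0.05  0.66 -0.47  1.86  0.44  0.72 -0.96]
```

Call:
{"op": "move_arm", "data": {"commands": "0 -0.2 0 0 0 0 0; 0 -0.2 0 0 0 0 0; 0 -0.2 0 0 0 0 0; 0 -0.2 0 0 0 0 0; 0 -0.2 0 0 0 0 0; 0 -0.1 0 0 0 0 0; 0 -0.1 0 0 0 0 0; 0 -0.1 0 0 0 0 0; 0 -0.1 0 0 0 0 0"}}

```text
t: 7.28
eef_pos: [0.5669, 0.165, 0.0223]
tool_rot: [-0.0, 0.768, 0.641, 0.0]
contact_force: [0.5, 4.5, -0.4]
gripper_width: -0.004
```

Call:
{"op": "move_arm", "data": {"commands": "0 -0.1 0 0 0 0 0; 0 -0.1 0 0 0 0 0; 0 -0.1 0 0 0 0 0"}}

```text
t: 7.53
eef_pos: [0.5664, 0.1621, 0.0224]
tool_rot: [0.0, 0.768, 0.641, 0.0]
contact_force: [0.7, 4.8, 0.7]
gripper_width: -0.002
```

```bash
python3 - <<'E'
from h import *
st()
s=cam("side");t=cam("top")
a=cv2.resize(t["img"][190:255,195:355],(800,325),interpolation=cv2.INTER_CUBIC)
b=cv2.resize(s["img"][180:235,310:400],(450,275),interpolation=cv2.INTER_CUBIC)
im=np.zeros((600,800,3),np.uint8);im[:325]=a;im[325:600,:450]=b
cv2.imwrite("pics/d.png",im[:,:,::-1])
E
```

```text
t 7.53 tray xyz mm [-98.1   0.9  22.4] tool x ang 79.67 tilt [0. 0.] F tray [-4.85 -0.15  0.68] g -0.002 q [-0.03  0.66 -0.48  1.88  0.44  0.71 -0.94]
```

View pics/d.png

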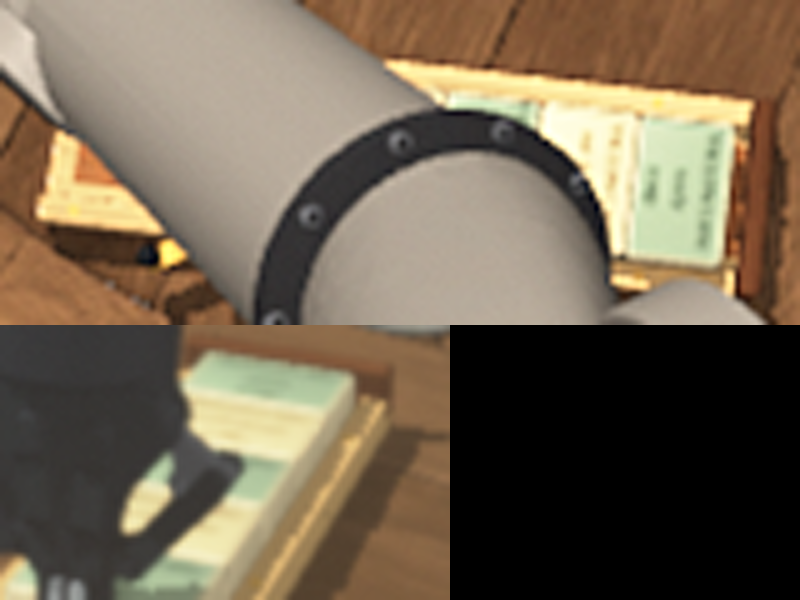

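The picture shows the row nearly home, with a gap of about 6–8 mm (soap front at x≈735 px, stop at ≈750 px in the crop). The tray hasn't moved.

Call:
{"op": "move_arm", "data": {"commands": "0 -0.1 0 0 0 0 0; 0 -0.1 0 0 0 0 0; 0 -0.1 0 0 0 0 0; 0 -0.1 0 0 0 0 0; 0 -0.05 0 0 0 0 0"}}

```text
t: 8.05
eef_pos: [0.5655, 0.1575, 0.0223]
tool_rot: [0.0, 0.768, 0.64, 0.0]
contact_force: [-0.1, 4.7, 1.2]
gripper_width: -0.004
```

Call:
{"op": "move_arm", "data": {"commands": "0 -0.05 0 0 0 0 0; 0 -0.05 0 0 0 0 0"}}

```text
t: 8.22
eef_pos: [0.5654, 0.1567, 0.0223]
tool_rot: [-0.0, 0.768, 0.641, 0.0]
contact_force: [1.0, 4.5, 0.8]
gripper_width: 0.001
```

Call:
{"op": "move_arm", "data": {"commands": "0 -0.05 0 0 0 0 0; 0 -0.05 0 0 0 0 0"}}

```text
t: 8.38
eef_pos: [0.5652, 0.1557, 0.0223]
tool_rot: [-0.0, 0.768, 0.641, 0.0]
contact_force: [0.5, 4.6, 0.4]
gripper_width: -0.002
```

Call:
{"op": "move_arm", "data": {"commands": "0 -0.05 0 0 0 0 0; 0 -0.05 0 0 0 0 0"}}

```text
t: 8.55
eef_pos: [0.565, 0.1547, 0.0224]
tool_rot: [0.0, 0.768, 0.641, 0.0]
contact_force: [0.6, 4.1, 0.6]
gripper_width: 0.004
```

Call:
{"op": "move_arm", "data": {"commands": "0 -0.05 0 0 0 0 0; 0 -0.03 0 0 0 0 0"}}

```text
t: 8.72
eef_pos: [0.5649, 0.1539, 0.0223]
tool_rot: [0.0, 0.768, 0.641, 0.0]
contact_force: [0.9, 5.9, 1.0]
gripper_width: 0.003
```

Call:
{"op": "move_arm", "data": {"commands": "0 -0.04 0 0 0 0 0; 0 0 0 0 0 0 0"}}

```text
t: 8.88
eef_pos: [0.5648, 0.1539, 0.0223]
tool_rot: [-0.0, 0.768, 0.641, 0.0]
contact_force: [1.2, 5.7, 0.1]
gripper_width: 0.002
```

Call:
{"op": "move_arm", "data": {"commands": "0 -0.04 0 0 0 0 0; 0 0 0 0 0 0 0"}}

```text
t: 9.05
eef_pos: [0.5648, 0.1539, 0.0224]
tool_rot: [-0.0, 0.768, 0.641, 0.001]
contact_force: [0.8, 6.6, -0.5]
gripper_width: 0.006
```

Call:
{"op": "move_arm", "data": {"commands": "0 -0.04 0 0 0 0 0; 0 0 0 0 0 0 0"}}

```text
t: 9.22
eef_pos: [0.5648, 0.1539, 0.0224]
tool_rot: [-0.0, 0.768, 0.641, 0.001]
contact_force: [1.8, 6.9, -0.2]
gripper_width: -0.001
```

Position has stalled while force rises to about 7 N, at tray x −90 as predicted, so the row is home. I'll back off, lift, and go outside the knob.

Call:
{"op": "move_arm", "data": {"commands": "0 1 0 0 0 0 0; 0 1 0 0 0 0 0; 0 0 0 -2 0 0 0; 0 0 0 -2 0 0 0; 0 0 0 -2 0 0 0; 0 0 -1 -1 0 0 0; 0 0.7 -2 0 0 0 0; 0 0.8 -2 0 0 0 0; 0 0 -2 0 0 0 0; 0 0 -2 0 0 0 0; 0 0 -1.7 0 0 0 0; 0 0 0 0 0 0 0"}}

```text
t: 10.22
eef_pos: [0.4608, 0.2065, 0.0916]
tool_rot: [-0.0, 0.767, 0.642, -0.002]
contact_force: [-0.3, 0.4, -1.5]
gripper_width: -0.001
```

```bash
python3 - <<'E'
from h import *
st()
s=cam("side")
b=cv2.resize(s["img"][170:290,270:420],(750,600),interpolation=cv2.INTER_CUBIC)
cv2.imwrite("pics/e.png",b[:,:,::-1])
for p in [(-.195,.054,.024),(-.195,-.054,.024),(-.079,.039,.04),(-.079,-.039,.04)]:
    w=np.r_[RT@p[:2]+TT,p[2]];print(p,np.round((proj(s,w)[0]-[270,170])*5,0))
E
```

```text
t 10.22 tray xyz mm [-122.7 -110.9   91.6] tool x ang 79.87 tilt [-0.004 -0.003] F tray [-0.34 -0.39 -1.47] g -0.001 q [-0.08  0.45 -0.57  2.04  0.35  0.75 -1.04]
(-0.195, 0.054, 0.024) [ 32. 473.]
(-0.195, -0.054, 0.024) [315. 544.]
(-0.079, 0.039, 0.04) [201. 294.]
(-0.079, -0.039, 0.04) [386. 332.]
```

View pics/e.png

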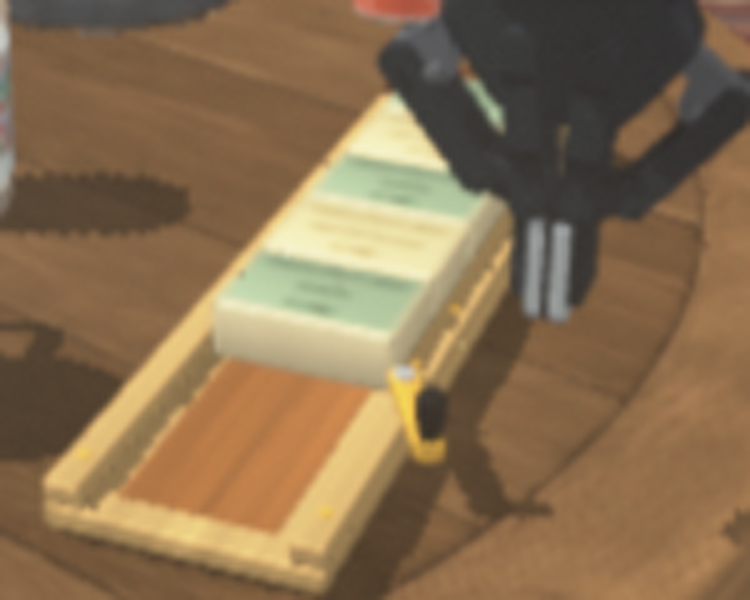

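The row is home, the tray is unmoved, and the knob is still swung out. I'll descend outside the knob.

Call:
{"op": "move_arm", "data": {"commands": "0 0.2 0 1.5 0 0 0; 0 0 0 1.5 0 0 0; 0 0 0 1.5 0 0 0; 0 0 0 0.9 0 0 0; 0 0 0 0 0 0 0; 0 0 0.4 0 0 0 0; 0 0 0.4 0 0 0 0; 0 0 0 0 0 0 0"}}

```text
t: 10.93
eef_pos: [0.4757, 0.2069, 0.0392]
tool_rot: [0.0, 0.768, 0.64, 0.001]
contact_force: [0.7, 0.4, 0.2]
gripper_width: 0.0
```

```bash
python3 -c "
from h import *
st()"
```

```text
t 10.93 tray xyz mm [-125.8  -96.3   39.2] tool x ang 79.60 tilt [0.002 0.001] F tray [-0.49  0.65  0.25] g 0.000 q [-0.12  0.55 -0.51  2.04  0.43  0.65 -1.1 ]
```

Call:
{"op": "move_arm", "data": {"commands": "0 0 0.3 0 0 0 0; 0 0 0.3 0 0 0 0; 0 0 0.3 0 0 0 0; 0 0 0.3 0 0 0 0; 0 0 0.3 0 0 0 0; 0 0 0.3 0 0 0 0; 0 0 0.3 0 0 0 0; 0 0 0.3 0 0 0 0; 0 0 0.3 0 0 0 0"}}

```text
t: 11.68
eef_pos: [0.5008, 0.2019, 0.0383]
tool_rot: [0.0, 0.768, 0.64, -0.0]
contact_force: [-0.7, 0.8, 0.1]
gripper_width: 0.001
```

```bash
python3 - <<'E'
from h import *
st()
s=cam("side")
b=cv2.resize(s["img"][190:290,280:405],(750,600),interpolation=cv2.INTER_CUBIC)
cv2.imwrite("pics/f.png",b[:,:,::-1])
E
```

```text
t 11.68 tray xyz mm [-125.3  -70.8   38.3] tool x ang 79.66 tilt [-0. -0.] F tray [-0.7  -0.83  0.09] g 0.001 q [-0.1   0.58 -0.5   1.99  0.43  0.68 -1.06]
```

View pics/f.png

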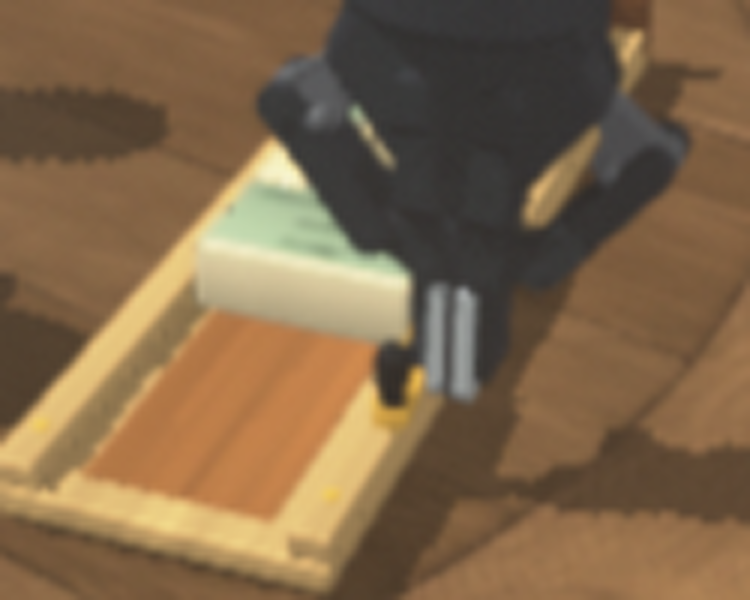

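The knob is being pushed inward, now roughly along its rail and touching the finger's inner face. I'll continue.

Call:
{"op": "move_arm", "data": {"commands": "0 0 0.3 0 0 0 0; 0 0 0.3 0 0 0 0; 0 0 0.3 0 0 0 0; 0 0 0.3 0 0 0 0; 0 0 0.3 0 0 0 0; 0 0 0.3 0 0 0 0; 0 0 0.3 0 0 0 0; 0 0 0.3 0 0 0 0; 0 0 0.3 0 0 0 0; 0 0 0.3 0 0 0 0; 0 0 0.3 0 0 0 0; 0 0 0 0 0 0 0"}}

```text
t: 12.73
eef_pos: [0.5333, 0.1956, 0.0382]
tool_rot: [0.0, 0.768, 0.64, -0.0]
contact_force: [-1.6, -0.2, 1.0]
gripper_width: 0.003
```

```bash
python3 - <<'E'
from h import *
st()
s=cam("side")
b=cv2.resize(s["img"][190:290,280:405],(750,600),interpolation=cv2.INTER_CUBIC)
cv2.imwrite("pics/g.png",b[:,:,::-1])
E
```

```text
t 12.73 tray xyz mm [-125.1  -37.7   38.2] tool x ang 79.62 tilt [-0. -0.] F tray [ 0.53 -1.54  1.  ] g 0.003 q [-0.08  0.61 -0.5   1.93  0.43  0.71 -1.02]
```

View pics/g.png

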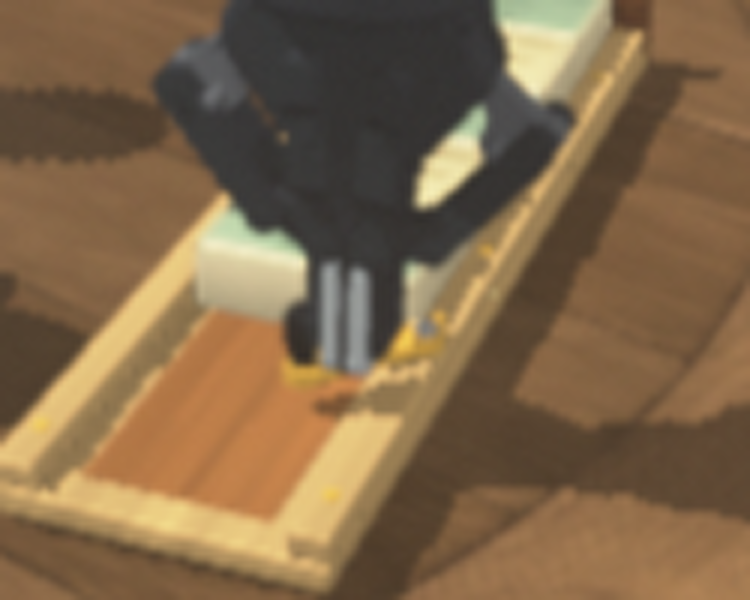

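The button is at about 45° over the channel. I'll go round to behind the knob.

Call:
{"op": "move_arm", "data": {"commands": "0 0 -0.6 0 0 0 0; 0 0 -0.6 0 0 0 0; 0 1 0 0 0 0 0; 0 1 0 0 0 0 0; 0 1 0 0 0 0 0; 0 0 0 0 0 0 0; 0 0 1 0 0 0 0; 0 0 1 0 0 0 0; 0 0 1 0 0 0 0; 0 0 1 0 0 0 0; 0 0 0 0 0 0 0"}}

```text
t: 13.7
eef_pos: [0.569, 0.2188, 0.0383]
tool_rot: [0.001, 0.769, 0.639, 0.001]
contact_force: [0.7, -1.1, -0.2]
gripper_width: 0.001
```

Call:
{"op": "move_arm", "data": {"commands": "0 -0.4 0 0 0 0 0; 0 -0.4 0 0 0 0 0; 0 -0.4 0 0 0 0 0; 0 -0.3 0 0 0 0 0; 0 -0.3 0 0 0 0 0; 0 -0.3 0 0 0 0 0; 0 -0.3 0 0 0 0 0; 0 -0.3 0 0 0 0 0; 0 -0.3 0 0 0 0 0; 0 -0.3 0 0 0 0 0; 0 0 0 0 0 0 0"}}

```text
t: 14.62
eef_pos: [0.563, 0.1895, 0.0393]
tool_rot: [0.0, 0.768, 0.641, 0.004]
contact_force: [8.3, 3.3, -4.2]
gripper_width: 0.002
```

```bash
python3 -c "
from h import *
st()"
```

```text
t 14.62 tray xyz mm [-124.4   -7.3   39.3] tool x ang 79.66 tilt [0.006 0.004] F tray [-4.7   7.54 -4.19] g 0.002 q [-0.06  0.64 -0.5   1.87  0.43  0.74 -0.98]
```

The forces are higher than expected, so I'll look before continuing.

```bash
python3 - <<'E'
from h import *
st()
s=cam("side")
b=cv2.resize(s["img"][190:290,280:405],(750,600),interpolation=cv2.INTER_CUBIC)
cv2.imwrite("pics/i.png",b[:,:,::-1])
E
```

```text
t 14.62 tray xyz mm [-124.4   -7.3   39.3] tool x ang 79.66 tilt [0.006 0.004] F tray [-4.7   7.54 -4.19] g 0.002 q [-0.06  0.64 -0.5   1.87  0.43  0.74 -0.98]
```

View pics/i.png

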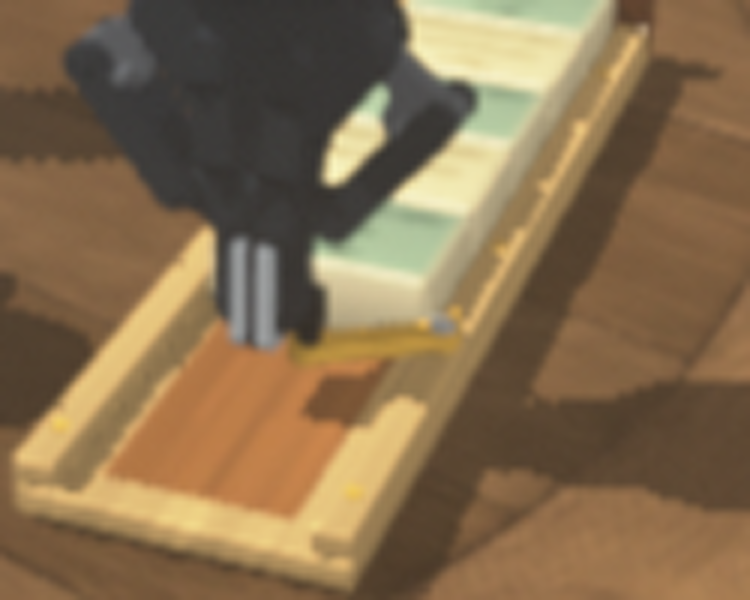

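The finger (narrower than assumed) got past the knob on its +y side and jammed it towards the pivot. The tray shifted a few mm. I'll back off first, then re-measure.

Call:
{"op": "move_arm", "data": {"commands": "0 0 0.3 0 0 0 0; 0 0 0.3 0 0 0 0; 0 0.6 0.2 0 0 0 0; 0 1 0 0 0 0 0; 0 1.4 0 0 0 0 0; 0 1.4 0 0 0 0 0; 0 1.4 0 -1 0 0 0; 0 1.4 0 -2 0 0 0; 0 1 0 -3 0 0 0; 0 0 0 -3 0 0 0; 0 0 0 -3 0 0 0; 0 0 0 0 0 0 0"}}

```text
t: 15.67
eef_pos: [0.5849, 0.2722, 0.165]
tool_rot: [0.001, 0.767, 0.641, 0.005]
contact_force: [0.8, 0.3, 0.1]
gripper_width: 0.0
```

```bash
python3 - <<'E'
from h import *
st()
s=cam("side");t=cam("top")
b=cv2.resize(s["img"][190:290,280:380],(500,500),interpolation=cv2.INTER_CUBIC)
a=cv2.resize(t["img"][190:250,195:275],(300,225),interpolation=cv2.INTER_CUBIC)
im=np.zeros((500,800,3),np.uint8);im[:,:500]=b;im[:225,500:]=a
cv2.imwrite("pics/j.png",im[:,:,::-1])
import pickle;pickle.dump({"side":s,"top":t},open("c1.pkl","wb"))
d=pickle.load(open("c0.pkl","rb"))
# tray shift in top view by template of end stop corner
for n,(r0,r1,c0,c1) in {"top":(205,255,335,360),"topL":(190,225,200,212)}.items():
    g=lambda im:cv2.cvtColor(im,cv2.COLOR_RGB2GRAY)
    T=g(d["top"]["img"])[r0:r1,c0:c1];W=g(t["img"])[r0-8:r1+8,c0-8:c1+8]
    f=4;T=cv2.resize(T,None,fx=f,fy=f,interpolation=cv2.INTER_CUBIC);W=cv2.resize(W,None,fx=f,fy=f,interpolation=cv2.INTER_CUBIC)
    m=cv2.matchTemplate(W,T,cv2.TM_CCOEFF_NORMED);_,v,_,l=cv2.minMaxLoc(m);print(n,v,np.array(l)/f-8)
E
```

```text
t 15.67 tray xyz mm [-209.7   -0.7  165. ] tool x ang 79.80 tilt [0.009 0.006] F tray [-0.49  0.76  0.13] g 0.000 q [-0.13  0.55 -0.56  1.67  0.33  1.01 -0.98]
top 0.8121064305305481 [1.25 0.5 ]
topL 0.28095048666000366 [5.5  2.25]
```

View pics/j.png

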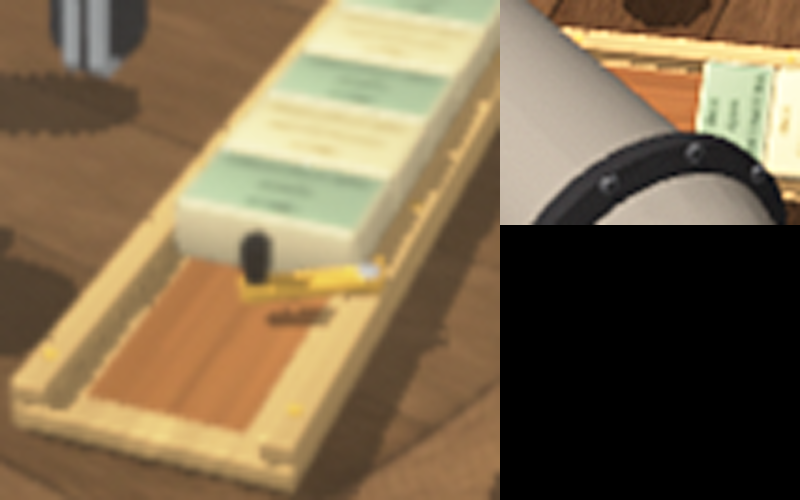

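```bash
python3 - <<'E'
from h import *
import pickle
np.set_printoptions(precision=4,suppress=True)
d0=pickle.load(open("c0.pkl","rb"));d1=pickle.load(open("c1.pkl","rb"))
g=lambda im:cv2.cvtColor(im,cv2.COLOR_RGB2GRAY)
def match(n,u,v,h,z):
    f=8;a=g(d0[n]["img"])[v-h:v+h,u-h:u+h];b=g(d1[n]["img"])[v-h-7:v+h+7,u-h-7:u+h+7]
    a,b=[cv2.resize(x,None,fx=f,fy=f,interpolation=cv2.INTER_CUBIC) for x in(a,b)]
    _,s,_,l=cv2.minMaxLoc(cv2.matchTemplate(b,a,cv2.TM_CCOEFF_NORMED));dx=np.array(l)/f-7
    p,q=ray(d0[n],(u,v),z),ray(d1[n],np.array([u,v])+dx,z)
    print(n,(u,v),"%.2f"%s,dx,"tray shift mm",RT.T@(q-p)[:2]*1e3)
match("side",280,268,9,.018);match("side",337,284,9,.012);match("side",385,196,7,.024)
match("top",347,213,8,.03);match("top",344,247,7,.03);match("top",280,205,7,.024)
S=lambda p:(( p[0]+.5)/5-.5+280,(p[1]+.5)/5-.5+190)
k=ray(d1["side"],S((257,237)),.051);p=ray(d1["side"],S((370,268)),.033)
v=RT.T@(k-p)[:2];print("knob",RT.T@(k[:2]-TT),"pivot",RT.T@(p[:2]-TT),v,np.degrees(np.arctan2(v[1],-v[0])))
E
```

```text
side (280, 268) 0.99 [3.5 0. ] tray shift mm [ 2.404  -5.7601]
side (337, 284) 0.99 [ 3.875 -0.625] tray shift mm [ 4.1681 -5.5164]
side (385, 196) 0.82 [-4.875 -7.   ] tray shift mm [37.5435 22.1313]
top (347, 213) 0.88 [1.   0.25] tray shift mm [ 2.748  -0.3634]
top (344, 247) 0.89 [ 2.125 -5.875] tray shift mm [ 3.9823 16.2188]
top (280, 205) 0.96 [-1.25  1.  ] tray shift mm [-3.0019 -3.1521]
knob [-0.1104 -0.0175] pivot [-0.0867 -0.0549] [-0.0236  0.0374] 57.72548050621037
```

The button is at about 58°. The tray's rear shifted about 3 mm forward and 5–6 mm sideways, a yaw of under 1°. I'm leaving the tray there and will push the knob squarely from behind at y ≈ −12.

Call:
{"op": "move_arm", "data": {"commands": "0 -2 -0.6 0 0 0 0; 0 -2 -0.6 2 0 0 0; 0 -0.7 0 2.5 0 0 0; 0 0 0 2.5 0 0 0; 0 0 0 2.5 0 0 0; 0 0 0 2.1 0 0 0; 0 0 0 1 0 0 0; 0 0 0 0 0 0 0; 0 0 0 0 0 0 0"}}

```text
t: 16.52
eef_pos: [0.5616, 0.2238, 0.0317]
tool_rot: [-0.0, 0.768, 0.641, -0.001]
contact_force: [0.4, 0.3, -0.8]
gripper_width: 0.001
```

```bash
python3 -c "
from h import *
st()"
```

```text
t 16.52 tray xyz mm [-157.9  -14.9   31.7] tool x ang 79.71 tilt [-0.002 -0.   ] F tray [-0.36  0.29 -0.82] g 0.001 q [-0.12  0.66 -0.49  1.84  0.44  0.75 -1.03]
```

Call:
{"op": "move_arm", "data": {"commands": "0 0 0.3 -0.6 0 0 0; 0 0 0 0 0 0 0; 0 -0.4 0 0 0 0 0; 0 -0.4 0 0 0 0 0; 0 -0.4 0 0 0 0 0; 0 -0.4 0 0 0 0 0; 0 -0.4 0 0 0 0 0; 0 -0.4 0 0 0 0 0; 0 -0.3 0 0 0 0 0; 0 -0.3 0 0 0 0 0; 0 0 0 0 0 0 0"}}

```text
t: 17.43
eef_pos: [0.5597, 0.1923, 0.0382]
tool_rot: [0.0, 0.768, 0.64, -0.0]
contact_force: [0.0, -0.6, -0.5]
gripper_width: -0.001
```

```bash
python3 -c "
from h import *
st()"
```

```text
t 17.43 tray xyz mm [-126.6  -11.1   38.2] tool x ang 79.62 tilt [-0.    -0.001] F tray [ 0.63  0.14 -0.47] g -0.001 q [-0.07  0.64 -0.49  1.87  0.43  0.74 -0.98]
```

Call:
{"op": "move_arm", "data": {"commands": "0 -0.2 0 0 0 0 0; 0 -0.2 0 0 0 0 0; 0 -0.2 0 0 0 0 0; 0 -0.2 0 0 0 0 0"}}

```text
t: 17.77
eef_pos: [0.559, 0.1859, 0.0386]
tool_rot: [-0.0, 0.768, 0.641, 0.001]
contact_force: [2.0, 1.3, -0.2]
gripper_width: 0.0
```

```bash
python3 -c "
from h import *
st()"
```

```text
t 17.77 tray xyz mm [-120.2  -10.7   38.6] tool x ang 79.69 tilt [0.001 0.001] F tray [-1.64  1.72 -0.2 ] g 0.000 q [-0.05  0.63 -0.49  1.88  0.43  0.74 -0.97]
```

A comparable +y force suggests contact near the finger's corner. I'll back off a little and recentre on the knob.

Call:
{"op": "move_arm", "data": {"commands": "0 0.6 0 0 0 0 0; 0 0.6 0 0 0 0 0; 0 0 -0.7 0 0 0 0; 0 0 0 0 0 0 0; 0 -0.4 0 0 0 0 0; 0 -0.4 0 0 0 0 0; 0 -0.2 0 0 0 0 0; 0 -0.2 0 0 0 0 0; 0 -0.2 0 0 0 0 0"}}

```text
t: 18.52
eef_pos: [0.5517, 0.1845, 0.0385]
tool_rot: [0.0, 0.768, 0.64, 0.001]
contact_force: [1.2, 1.7, -0.4]
gripper_width: 0.005
```

```bash
python3 -c "
from h import *
st()"
```

```text
t 18.52 tray xyz mm [-117.5  -17.5   38.5] tool x ang 79.64 tilt [0.001 0.001] F tray [-1.85  0.9  -0.36] g 0.005 q [-0.05  0.62 -0.5   1.9   0.43  0.73 -0.98]
```

Call:
{"op": "move_arm", "data": {"commands": "0 -0.2 0 0 0 0 0; 0 -0.2 0 0 0 0 0; 0 -0.2 0 0 0 0 0"}}

```text
t: 18.77
eef_pos: [0.5502, 0.1787, 0.0384]
tool_rot: [0.0, 0.768, 0.641, 0.0]
contact_force: [0.1, 1.1, 0.1]
gripper_width: -0.0
```

```bash
python3 - <<'E'
from h import *
st()
s=cam("side")
cv2.imwrite("pics/k.png",cv2.resize(s["img"][190:290,280:380],(600,600),interpolation=cv2.INTER_CUBIC)[:,:,::-1])
E
```

```text
t 18.77 tray xyz mm [-111.5  -18.    38.4] tool x ang 79.67 tilt [0. 0.] F tray [-1.05 -0.13  0.12] g -0.000 q [-0.04  0.62 -0.5   1.9   0.43  0.72 -0.97]
```

View pics/k.png

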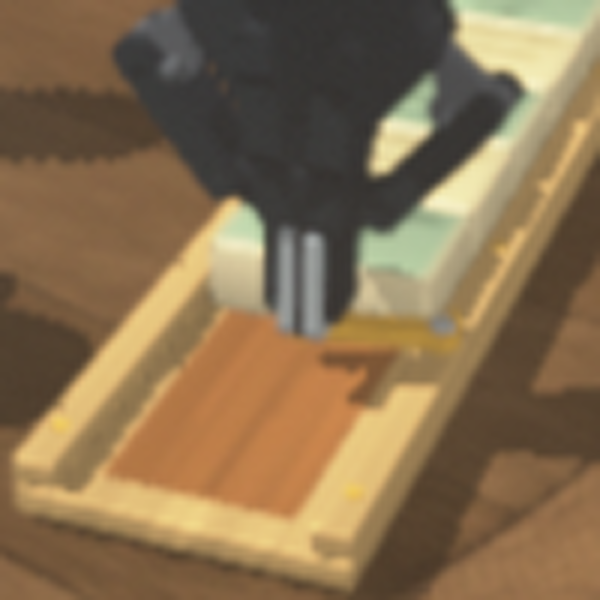

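The finger hides the knob and is driving the bar round; the tray is unchanged. I'll continue in small steps, drifting +y to follow the knob.

Call:
{"op": "move_arm", "data": {"commands": "0 -0.1 0.2 0 0 0 0; 0 -0.1 0.2 0 0 0 0; 0 -0.1 0.1 0 0 0 0; 0 -0.1 0 0 0 0 0; 0 0 0 0 0 0 0"}}

```text
t: 19.23
eef_pos: [0.5545, 0.1736, 0.0383]
tool_rot: [0.0, 0.768, 0.64, 0.0]
contact_force: [-0.2, 0.2, -0.3]
gripper_width: -0.002
```

```bash
python3 -c "
from h import *
st()"
```

```text
t 19.23 tray xyz mm [-107.2  -12.8   38.3] tool x ang 79.64 tilt [ 0. -0.] F tray [-0.17 -0.27 -0.34] g -0.002 q [-0.04  0.62 -0.49  1.9   0.43  0.73 -0.96]
```

Call:
{"op": "move_arm", "data": {"commands": "0 -0.1 0 0 0 0 0; 0 -0.1 0 0 0 0 0"}}

```text
t: 19.4
eef_pos: [0.5541, 0.1721, 0.0384]
tool_rot: [0.0, 0.768, 0.641, 0.0]
contact_force: [0.8, 1.0, 0.4]
gripper_width: -0.003
```

```bash
python3 -c "
from h import *
st()"
```

```text
t 19.40 tray xyz mm [-105.7  -13.    38.4] tool x ang 79.67 tilt [0. 0.] F tray [-1.16  0.58  0.36] g -0.003 q [-0.03  0.62 -0.5   1.9   0.43  0.73 -0.96]
```

Call:
{"op": "move_arm", "data": {"commands": "0 -0.1 0 0 0 0 0; 0 -0.1 0 0 0 0 0"}}

```text
t: 19.57
eef_pos: [0.5536, 0.17, 0.0384]
tool_rot: [0.0, 0.768, 0.641, 0.0]
contact_force: [0.5, 0.7, 0.1]
gripper_width: 0.001
```

Call:
{"op": "move_arm", "data": {"commands": "0 -0.1 0 0 0 0 0; 0 0 0 0 0 0 0"}}

```text
t: 19.73
eef_pos: [0.5534, 0.1689, 0.0384]
tool_rot: [0.0, 0.768, 0.64, 0.0]
contact_force: [0.1, 0.9, 0.6]
gripper_width: -0.002
```

Call:
{"op": "move_arm", "data": {"commands": "0 -0.1 0 0 0 0 0; 0 0 0 0 0 0 0"}}

```text
t: 19.9
eef_pos: [0.5533, 0.1686, 0.0384]
tool_rot: [-0.0, 0.768, 0.641, 0.001]
contact_force: [0.8, 3.0, -1.3]
gripper_width: 0.008
```

Call:
{"op": "move_arm", "data": {"commands": "0 -0.06 0 0 0 0 0; 0 0 0 0 0 0 0"}}

```text
t: 20.07
eef_pos: [0.5533, 0.1685, 0.0385]
tool_rot: [-0.0, 0.768, 0.641, 0.001]
contact_force: [1.7, 4.4, -1.1]
gripper_width: -0.002
```

Call:
{"op": "move_arm", "data": {"commands": "0 -0.06 0 0 0 0 0; 0 0 0 0 0 0 0"}}

```text
t: 20.23
eef_pos: [0.5533, 0.1684, 0.0385]
tool_rot: [-0.0, 0.768, 0.641, 0.001]
contact_force: [1.3, 6.1, -2.3]
gripper_width: 0.0
```

```bash
python3 -c "
from h import *
st()"
```

```text
t 20.23 tray xyz mm [-101.9  -13.1   38.5] tool x ang 79.72 tilt [0.001 0.002] F tray [-6.26  0.19 -2.33] g 0.000 q [-0.02  0.62 -0.5   1.9   0.43  0.72 -0.95]
```

Firm stop at 6 N, where predicted. I'll back off, lift, and clear the view.

Call:
{"op": "move_arm", "data": {"commands": "0 1 0 0 0 0 0; 0 2 0 0 0 0 0; 0 2 0 -1 0 0 0; 0 0 0 -3 0 0 0; 0 0 0 -3 0 0 0; 0 0 0 -3 0 0 0; 0 0 0 -3 0 0 0; 0 0 0 -3 0 0 0; 0 -2 0 -2 0 0 0; 0 -3 0 0 0 0 0; 0 -3.5 0 0 0 0 0; 0 -3.5 0 0 0 0 0"}}

```text
t: 21.23
eef_pos: [0.5395, 0.0966, 0.2185]
tool_rot: [0.0, 0.768, 0.641, -0.001]
contact_force: [0.6, -0.8, -0.3]
gripper_width: 0.002
```

Call:
{"op": "move_arm", "data": {"commands": "0 -3.5 -0.5 0 0 0 0; 0 -3.5 -0.5 0 0 0 0; 0 -3.5 -0.5 0 0 0 0; 0 -3.5 -0.5 0 0 0 0; 0 -3.5 -0.5 0 0 0 0; 0 -3.5 -0.5 0 0 0 0; 0 -3.5 -0.5 0 0 0 0; 0 -3.5 -0.5 0 0 0 0; 0 -3.5 -0.5 0 0 0 0; 0 -3.5 -0.5 0 0 0 0; 0 -3.5 -0.5 0 0 0 0; 0 -3.5 -0.5 0 0 0 0"}}

```text
t: 22.23
eef_pos: [0.4042, -0.3059, 0.2182]
tool_rot: [-0.001, 0.768, 0.64, -0.001]
contact_force: [1.0, 0.4, 0.9]
gripper_width: 0.0
```

Call:
{"op": "move_arm", "data": {"commands": "0 -3.5 -0.5 0 0 0 0; 0 -3.5 -0.5 0 0 0 0; 0 -3.5 -0.5 0 0 0 0; 0 -3.5 -0.5 0 0 0 0; 0 -3.5 -0.5 0 0 0 0; 0 -3.5 -0.5 0 0 0 0; 0 -3.5 -0.5 0 0 0 0; 0 -3.5 -0.5 0 0 0 0; 0 0 0 0 0 0 0; 0 0 0 0 0 0 0; 0 0 0 0 0 0 0"}}

```text
t: 23.15
eef_pos: [0.3163, -0.5718, 0.2177]
tool_rot: [-0.001, 0.768, 0.64, 0.0]
contact_force: [0.0, -0.2, -0.8]
gripper_width: 0.0
```

```bash
python3 - <<'E'
from h import *
import pickle
np.set_printoptions(precision=1,suppress=True)
st()
d0=pickle.load(open("c0.pkl","rb"));d1={n:cam(n) for n in("top","side")};pickle.dump(d1,open("c2.pkl","wb"))
g=lambda im:cv2.cvtColor(im,cv2.COLOR_RGB2GRAY)
def match(n,u,v,h,z,l):
    f=8;a=g(d0[n]["img"])[v-h:v+h,u-h:u+h];b=g(d1[n]["img"])[v-h-6:v+h+6,u-h-6:u+h+6]
    a,b=[cv2.resize(x,None,fx=f,fy=f,interpolation=cv2.INTER_CUBIC) for x in(a,b)]
    _,s,_,o=cv2.minMaxLoc(cv2.matchTemplate(b,a,cv2.TM_CCOEFF_NORMED));dx=np.array(o)/f-6
    p,q=ray(d0[n],(u,v),z),ray(d1[n],np.array([u,v])+dx,z);print(n,l,"%.2f"%s,dx,RT.T@(q-p)[:2]*1e3)
match("side",280,268,8,.018,"rearL");match("side",337,284,8,.012,"rearR")
match("top",347,213,8,.03,"frontL");match("top",344,247,7,.03,"frontR");match("top",206,199,7,.024,"rearL");match("top",207,230,8,.02,"rearR")
for l,u,v,z in[("mug",230,155,.08),("glass",296,140,.1),("tin",415,200,.045),("dish",410,246,.02)]: match("top",u,v,18,z,l)
# colours: dark knob, brass, green tops in tray frame
t=d1["top"];hsv=cv2.cvtColor(t["img"],cv2.COLOR_RGB2HSV)
R=np.zeros(hsv.shape[:2],bool);R[190:255,200:352]=1
def comps(m,z,l,mn):
    n,_,s,c=cv2.connectedComponentsWithStats((m&R).astype(np.uint8))
    for i in range(1,n):
        if s[i,4]>=mn: print(l,s[i],RT.T@(ray(t,c[i],z)[:2]-TT)*1e3)
H,S_,V=[hsv[:,:,i].astype(int) for i in range(3)]
comps((H>50)&(H<95)&(S_>25)&(V>120),.04,"green",20)
comps((V<40),.051,"dark",4)
comps((H>18)&(H<30)&(S_>150)&(V>150),.031,"brass",4)
E
```

```text
t 23.15 tray xyz mm [ 668.8 -112.8  217.7] tool x ang 79.65 tilt [-0.  0.] F tray [ 0.2  0.1 -0.8] g 0.000 q [ 1.1  0.5 -0.2  1.6  0.1  1.1  0.7]
side rearL 0.99 [3.5 0. ] [ 2.4 -5.8]
side rearR 0.99 [ 3.9 -0.6] [ 4.2 -5.5]
top frontL 0.88 [1.  0.2] [ 2.7 -0.4]
top frontR 0.89 [ 2.1 -5.9] [ 4.  16.2]
top rearL 0.94 [0.2 2.1] [ 1.7 -5.8]
top rearR 0.99 [1.  2.1] [ 3.7 -5.4]
top mug 1.00 [0. 0.] [0. 0.]
top glass 1.00 [0. 0.] [0. 0.]
top tin 1.00 [0. 0.] [0. 0.]
top dish 1.00 [0. 0.] [0. 0.]
dark [242 218   3   4   7] [-85.6  -9.6]
brass [242 223   3   5   5] [-87.9 -21.2]
brass [244 232   2   7   8] [-80.1 -48.5]
```

Bystanders are unmoved and the knob is square across: (0, +42) mm from the pivot. The tray shift is unchanged at about 3 mm forward and 5.5 mm sideways at the rear. Next I'll check that the row is still tight.

```bash
python3 - <<'E'
from h import *
import pickle
np.set_printoptions(precision=1,suppress=True,linewidth=160)
t=pickle.load(open("c2.pkl","rb"))["top"];t0=pickle.load(open("c0.pkl","rb"))["top"]
# current pose: fit of shifts (rear +3,-5.6 ; front +2.9,-0.4)
loc=np.array([(-.195,.054),(-.195,-.054),(.181,.054)]);new=loc+np.array([(.002,-.0058),(.004,-.0055),(.0028,-.0005)])
w=new@RT.T+TT; th,R,tt,res=fit(loc,w);print("yaw change deg",np.degrees(th-TH),"shift mm",(RT.T@(tt-TT))*1e3)
def prof(c,R,tt,y,xs,z=.04):
    P=np.array([np.r_[R@(x,y)+tt,z] for x in xs]);uv=proj(c,P).astype(np.float32)
    return cv2.remap(c["img"],uv[:,0].reshape(1,-1),uv[:,1].reshape(1,-1),cv2.INTER_LINEAR)[0].astype(int)
xs=np.arange(.160,.200,.002)
for y in(-.02,.02):
    print("front y",y);[print(int(round(x*1e3)),p,end=" ") for x,p in zip(xs,prof(t,R,tt,y,xs))];print()
xs=np.arange(-.100,-.060,.002)
print("rear");[print(int(round(x*1e3)),p,end=" ") for x,p in zip(xs,prof(t,R,tt,.025,xs))]
pv=R@(-.089,-.047)+tt;hsv=None
k=RT@np.array([-.0856,-.0096])+TT;v=R.T@(k-pv);print("\nknob rel pivot mm",v*1e3,"angle",np.degrees(np.arctan2(v[1],-v[0])))
E
```

```text
yaw change deg 0.7886811743262937 shift mm [ 3.2 -3. ]
front y -0.02
160 [210 226 184] 162 [212 228 186] 164 [200 217 175] 166 [176 194 154] 168 [154 173 134] 170 [147 167 129] 172 [180 199 158] 174 [209 224 181] 176 [224 233 189] 178 [214 215 172] 180 [154 133 101] 182 [126  82  55] 184 [123  65  38] 186 [134  76  48] 188 [132  76  46] 190 [124  70  42] 192 [110  63  39] 194 [92 59 38] 196 [85 58 39] 198 [82 57 38] 200 [88 60 39] 
front y 0.02
160 [216 230 190] 162 [213 229 187] 164 [201 219 177] 166 [172 193 150] 168 [145 167 126] 170 [147 168 129] 172 [177 196 156] 174 [206 226 183] 176 [228 237 194] 178 [226 223 179] 180 [191 171 130] 182 [112  60  34] 184 [118  61  35] 186 [125  69  42] 188 [121  68  42] 190 [111  63  39] 192 [92 53 33] 194 [74 46 30] 196 [63 43 28] 198 [66 44 28] 200 [95 65 42] 
rear
-100 [228 169 104] -98 [230 168 104] -96 [236 177 110] -94 [231 173 107] -92 [215 156  96] -90 [190 131  78] -88 [194 134  80] -86 [199 136  81] -84 [199 134  79] -82 [197 132  78] -80 [222 191 138] -78 [239 235 191] -76 [241 249 220] -74 [229 239 205] -72 [225 236 200] -70 [225 235 199] -68 [224 235 199] -66 [223 234 197] -64 [223 234 197] -62 [222 234 197] -60 [221 233 196] 
knob rel pivot mm [ 0.1 41.6] angle 90.19654981855909
```

The soap goes straight to the stop face at x≈181 with no gap, the rear face is at −79, and the button is at 90.2°. I'll hand it in.

```bash
python3 -c "
from station import bot
print(bot.hand_in())"
```

```text
the job is handed in; nothing more can be done
None
```

The row of soap is tight against the end stop and the turn-button stands square behind it, but I did shift the loose tray slightly along the way. The job is handed in, with about 23 s of the 61 s used.

- **Row:** I pushed it from behind the rear bar with closed fingers. It took about 4–5 N to slide, and I pressed to about 7 N at the stop. The last check shows no gap at the end stop and the rear face at tray x ≈ −79 mm, as it should be.
- **Turn-button:** I pushed it by the knob to its end stop, pressing to about 6 N there. It measures about 90° and lies clear of the rear bar. The measured knob radius was 42 mm instead of 44 mm, within camera error.
- **Bystanders:** the mug, candle, tin and dish did not move in the images, and the arm is clear of everything.
- **What went wrong:** partway through the swing I had taken the finger to be wider than it is. It slipped past the knob and pressed it sideways at about 9 N. That moved the tray's rear end about 3 mm forward and 5–6 mm sideways, a yaw of about 0.8°. I saw it, backed off, re-measured and finished from directly behind the knob. I left the tray there rather than shove it back.
- **Disagreeing checks:** the side and top cameras differed by up to about 6 mm on the tray's position. The push contacts agreed with the top view. One template match on a front tray corner gave a false shift, because the soap's arrival had changed that patch, so I ignored it.

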